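# Open the pin finisher with its twin lid keys

### The job

The pin finisher has done its time and its lid has to be opened: first switch it off by pressing down the raised front half of its rocker switch. Then press the two lid keys together, one fingertip on each, and hold both fully down until the lid has risen by itself as far as it goes, then let go and draw clear. Use only the fingertips, never push or prise the lid, and leave everything lying around where it is, the brass ring on the machine included.

Things in the scene. Friction and masses are not known exactly. Their poses are not given: they have to be found in the camera images.
- machine: the magnetic pin finisher, a grey enamelled bench machine fixed to the bench: housing 260 mm deep (x), 240 mm wide (y), 150 mm high, with an open ledge along its front (-x side) and a lid behind that. Origin on the bench under the middle of the housing; x points from its front (timer dial, ledge) to its back, y to its left, z up
- key_left_top (a point): centre of the top face of the left-hand (+y) lid key (a black 26 x 26 mm cap; the two keys stand 60 mm apart, centre to centre, on the bright metal catch block in the middle of the machine's front ledge). At rest 10 mm above the block and 168 mm above the bench; it goes straight down with the key. z is up, x points away from the ledge's front edge (towards the lid), y along the ledge to the left
- key_right_top (a point): centre of the top face of the right-hand (-y) lid key (a black 26 x 26 mm cap; the two keys stand 60 mm apart, centre to centre, on the bright metal catch block in the middle of the machine's front ledge). At rest 10 mm above the block and 168 mm above the bench; it goes straight down with the key. z is up, x points away from the ledge's front edge (towards the lid), y along the ledge to the left
- key_left (a joint): travel of the left lid key in m: 0 up, 0.006 fully down. Spring: about 1.2 N to start it, 4.1 N at the bottom stop (so about 8 N for the pair). It draws back the steel catch that holds the lid on its side (clear after about 3.5 mm); let go, key and catch spring back
- key_right (a joint): travel of the right lid key in m: the same as the left. The lid is free only while both are down
- rocker (a joint): the mains rocker switch: 0 = on (front half raised, within 0.04 at the start), 0.34 rad = off (front half pressed down flat and level). Stays where it is left; about 2 N on the front half turns it
- rocker_front (a point): point on the top face of the rocker's front (robot-side) half, 12 mm from the pivot; the rocker is a black shallow-V cap 36 mm deep (x) and 24 mm wide, left of the keys on the same ledge (86 mm left of the midpoint between the keys); each half is 18 mm deep. While on, this half slopes up to the front by 0.34 rad and the point is about 165 mm above the bench; pressed, it goes down about 4 mm
- lid (a joint): opening of the lid in rad: 0 shut, 0.22 as far as it goes. Grey frame with clear window, 183 mm deep, 208 mm wide, hinged along its far (+x) edge; once both catches are drawn its damped springs raise it unaided in about 1 to 3 s, its front edge coming up by 40 mm, and keep it there
- lid_front (a point): middle of the top of the lid's front edge, 28 mm behind the line of the key centres; 168 mm above the bench when shut, about 208 mm when fully up
- finger_ring: brass finger ring, 25 mm across and 7 mm high, lying on the right-hand end of the machine's front ledge; bystander, must not be shifted; origin at its underside
- bangle: brass bangle, 72 mm across and 8 mm high, lying on the bench in front of the machine; bystander; origin at its underside
- pliers: blue-handled pliers, about 165 mm long, 14 mm high, lying on the bench in front of the machine; bystander; origin at its underside
- file: flat steel file with a round wooden handle, about 310 mm long, 22 mm high, lying on the bench to the right; bystander; origin at its underside
- pin_jar: closed jar of steel pins, 60 mm across, 70 mm high, standing beside the machine; bystander; origin at its underside
- sieve_bowl: open steel bowl, 120 mm across, 45 mm high, on the bench to the left; bystander; origin at its underside
- ring_cone: upright steel ring-sizing cone on a 64 mm round foot, 164 mm high, standing beside the machine; bystander; origin at its underside
- hammer: hammer lying on the bench to the right; bystander; origin at its underside

How it is judged:
On the way, in this order (a step that is already met when the one before it is completed fails the run):
1. the rocker is switched off while the lid is still shut (value of joint rocker above 0.27 rad and value of joint lid below 0.02 rad), for 0.1 s.
2. both keys are held down together until the lid is fully up (value of joint each of key_left, key_right above 0.0045 m and value of joint lid above 0.195 rad), for 0.1 s.
At the end, for the whole second after the job is handed in: The rocker is off (over 0.27 of 0.34 rad), the lid is fully up (over 0.195 of 0.22 rad), both keys are released (less than 2 mm down) and every bystander lies within 20 mm of where it was (value of joint rocker above 0.27 rad and value of joint lid above 0.195 rad and value of joint each of key_left, key_right below 0.002 m and distance of each of finger_ring, bangle, pliers, file, pin_jar, sieve_bowl, ring_cone, hammer from where it was at the start of the episode below 0.02 m); the robot touches nothing.
It fails at once if the lid comes open while the machine is switched on (value of joint lid above 0.03 rad and not (value of joint rocker above 0.27 rad)).
It fails at once if the lid is pushed or prised by the robot (contact force between any of the fingers, the arm and lid above 3 N).
It fails at once if the robot leans on the machine with something other than its fingers (contact force between the arm and machine above 5 N).
It fails at once if a bystander is shifted or picked up (distance of any of finger_ring, bangle, pliers, file, pin_jar, sieve_bowl, ring_cone, hammer from where it was at the start of the episode above 0.02 m).
It also fails if it takes over 40 s, if anything falls off the work surface, if the arm or the gripper's body presses on something with over 40 N, if the wrist force passes 120 N, or if a joint passes its speed limit or range.

### The arm

A 7-joint arm with a two-finger parallel gripper is mounted at the origin on the work surface. World frame = base frame: x ahead of the robot, y to its left, z up, the work surface at z = 0. Lengths are in m, angles in rad, forces in N, time in s.
With the tool pointing down it reaches from about 0.35 to 0.9 m from the base axis. Payload 19.9 kg.
Tool frame: the origin (TCP) lies at the centre of the arm's flange, where the gripper is bolted on; the fingertips stand 173 mm ahead of it and the grasp point (between the pads) lies 155 mm ahead of it (tip_extent is the distance from the TCP to the fingertips, in m); z points along the fingers, y is the line along which they close (so a half turn about z gives the same grasp; the last joint's range is limited). The gripper opens to 85 mm and grips with 20 to 120 N. Pads are 22 mm wide; open, the fingers measure 114 mm over their backs; the gripper's body (76 mm by 85 mm) begins 54 mm behind the grasp point. The pads swing forward as they close: fully open they stand 13 mm farther back than shut.
Start: joints at [-1.262, 0.417, -0.01, 1.614, 0.005, 1.111, -0.053], TCP at [0.215, 0.587, 0.405] pointing down, gripper open.
Joint ranges: [-2.81, 2.81], [-0.39, 2.02], [-1.27, 1.25], [0.06, 2.57], [-1.19, 4.33], [0.19, 2], [-2.82, 2.82]. Speed limits (rad/s): [1.89, 1.89, 2.39, 2.39, 3.01, 3.01, 3.01].

### API

Orientations are given as [roll, pitch, yaw] about the fixed x, y, z axes, in that order (R = Rz(yaw) Ry(pitch) Rx(roll)).
In Python, from station import state, read_camera, camera_info, sign_off, tip_extent gives the robot as it stands.
- The arm moves only by the tool carry_out, never from a script. Its argument "moves" is a list of rows, each a list of 7 numbers: the shift along the world's x, y, z normalised to -1 to 1, where 1 is 0.12 m, then the turn, a rotation vector about the world's x, y, z normalised to -1 to 1, where 1 is 90 degrees, then the gripper command: -1 is fully open, 1 is shut, values between are in proportion. In form: [[tx, ty, tz, ax, ay, az, jaw], ...]. A call has 1 to 20 rows; each row is the pose to reach, as a shift and turn from the pose commanded when the call began; what a row does not reach only later rows make up. A row lasts 1/10 s, in which the tool goes at most 50 mm and 8.59 degrees, less where a joint would pass 70% of its speed; a pose out of reach is approached as far as the arm can. A call with a number of a shift or a turn outside -1 to 1 is refused whole. A call with a gripper value outside its range is refused whole. The fingers move at their own pace and stop on an object; "grip_force" is the grip in N (left out, the last holds). Time passes only in rows, so rows that repeat a pose let the fingers close. It gives the time, the measured TCP pose, the force, the opening and the grip force at its end, in the units of the state.
- state(): the state, without advancing time (a new reading comes with each control period).
- read_camera(name): name is "scene" or "top" or "wrist"; returns the picture (480x640x3 uint8, red, green, blue); there is no depth.
- camera_info(name): a dict with "intrinsics" (3x3 intrinsics, pixels), "k1" (the pictures are not rectified: a ray, as slopes to the right and down, at radius r is drawn at 1 + k1 r^2 times it, then the intrinsics apply), "pose" (4x4, takes a point from camera to world coordinates). Camera axes: x right, y up, looking along -z (the intrinsics and any distortion apply to the point x, -y, -z); pixel columns grow to the right and rows downward; lengths in m; the calibration is good to about 2 mm. A picture is of the moment at which its call begins: read the wrist's pose just before it. camera_info takes no time and is no camera call; for the wrist camera it gives the pose at the moment of the call.
- sign_off(): hands the job in; it is judged then, once.
The state is a dict: "time_s": time; "q": joint angles; "qd": joint speeds; "joint_efforts": joint torques, N m; "tcp_pos": TCP position; "orientation": TCP orientation; "ft_force": force on the tool from outside, world axes, zero at the start; "moment": the same for the moment, N m; "width": finger opening in m; "finger_force": force on a finger pad.
Only numpy, scipy, OpenCV 4.12 (cv2) and the standard library are available. Lean on these libraries where they do the work, as an engineer would, in place of code of your own. Each camera call takes 0.05 s, during which the arm holds its last target. There are 200 camera calls.

## Working session

There is one attempt and no reset: what is moved stays moved. The work goes in short steps, Python scripts to look and compute and a tool call to move; the robot and the scene stay as the last step left them, time stands still between calls to the robot, and variables do not carry over. Pictures are saved under pics/ and viewed, at most 10 in all, crops included, and the job is handed in when it is done.

Besides the shell and the picture viewer there is one more tool, called as name(argument=value, ...) on one line, values as JSON. carry_out: Moves the arm, as the interface text tells. Its arguments: {"type":"object","properties":{"moves":{"type":"array","items":{"type":"array","items":{"type":"number"}}},"grip_force":{"type":"number"}},"required":["moves"]}

```bash
mkdir -p pics; ls
python3 - <<'E'
from station import *
import cv2,numpy as np
s=state();print({k:np.round(v,3).tolist() for k,v in s.items()},tip_extent)
for n in("scene","top"):
    cv2.imwrite(f"pics/{n}0.png",read_camera(n)[:,:,::-1]);c=camera_info(n);print(n,np.round(c["pose"],3).tolist(),np.round(c["intrinsics"],1).tolist(),c["k1"])
E
```

```text
pics
{'time_s': 0.0, 'q': [-1.262, 0.418, -0.01, 1.614, 0.005, 1.111, -0.053], 'qd': [0.0, 0.001, 0.0, -0.0, -0.0, -0.001, -0.001], 'joint_efforts': [-0.001, -86.443, 0.678, -43.493, 0.019, 0.007, 0.0], 'tcp_pos': [0.215, 0.587, 0.404], 'orientation': [-3.14, 0.0, 2.791], 'ft_force': [-0.267, 0.071, -0.089], 'moment': [0.06, -0.023, -0.019], 'finger_force': 0.0, 'width': 0.086} 0.1734
scene [[-0.378, -0.591, 0.713, 1.529], [0.926, -0.24, 0.293, 0.384], [-0.002, 0.77, 0.638, 0.989], [0.0, 0.0, 0.0, 1.0]] [[482.8, 0.0, 320.0], [0.0, 482.8, 238.4], [0.0, 0.0, 1.0]] -0.06271680132392989
top [[-0.01, 0.996, -0.087, 0.462], [-1.0, -0.009, 0.014, 0.02], [0.013, 0.087, 0.996, 1.222], [0.0, 0.0, 0.0, 1.0]] [[470.8, 0.0, 322.5], [0.0, 470.8, 232.7], [0.0, 0.0, 1.0]] -0.046645046667961335
```

View pics/top0.png

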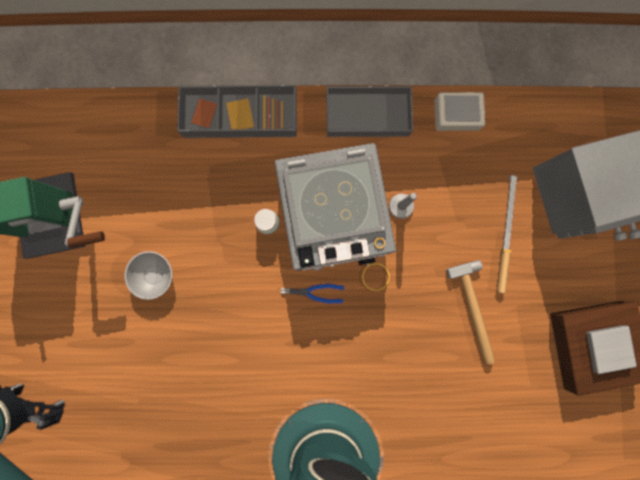

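View pics/scene0.png

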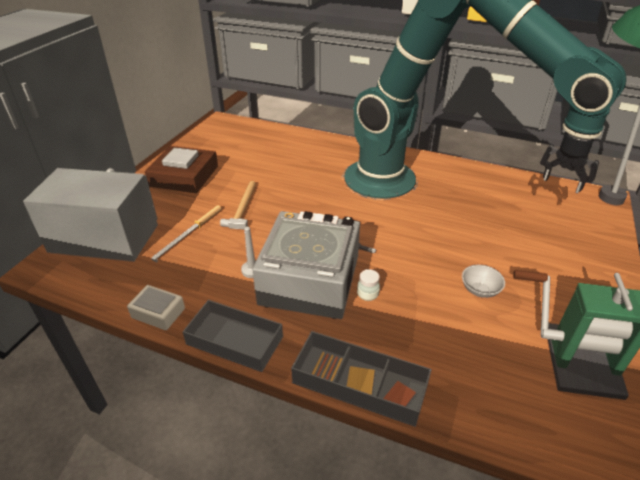

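The top view shows the rocker at about (306,256), the keys at (330,253) and (357,248), and the finger ring at (380,243). Next I'll measure these on a known-height plane.

```bash
cat > h.py <<'E'
import numpy as np,cv2
from station import *
def ray(n,uv,z,c=None):
    c=c or camera_info(n);K=np.array(c["intrinsics"]);T=np.array(c["pose"])
    p=cv2.undistortPoints(np.float64(uv).reshape(-1,1,2),K,np.array([c["k1"],0,0,0.]))[:,0]
    d=np.c_[p[:,0],-p[:,1],-np.ones(len(p))]@T[:3,:3].T
    return T[:3,3]+d*((z-T[2,3])/d[:,2])[:,None]
def dark(img,box,thr,amin):
    u0,v0,u1,v1=box;g=cv2.cvtColor(img[v0:v1,u0:u1],cv2.COLOR_RGB2GRAY)
    n,l,st,ce=cv2.connectedComponentsWithStats((g<thr).astype(np.uint8))
    return [(ce[i]+[u0,v0],st[i]) for i in range(1,n) if st[i,4]>=amin]
E
python3 - <<'E'
from h import *
im=read_camera("top")
for c,s in dark(im,(290,235,400,270),50,25): print(np.round(c,1),s[2:],np.round(ray("top",[c],.168),4))
cv2.imwrite("pics/crop1.png",cv2.resize(im[230:275,285:405,::-1],None,fx=6,fy=6,interpolation=cv2.INTER_CUBIC))
E
```

```text
[356.3 248.1] [10  9 75] [[ 0.5182 -0.0703  0.168 ]]
[305.1 255.4] [ 15  20 208] [[0.503  0.0446 0.168 ]]
[330.  252.8] [ 9  9 70] [[ 0.5084 -0.0112  0.168 ]]
[366.3 261.1] [16  7 66] [[ 0.4889 -0.0922  0.168 ]]
```

View pics/crop1.png

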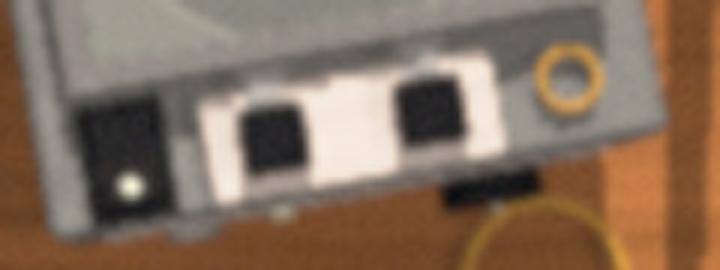

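The crop shows the black rocker with its white dot on the front half, two black keys on the bright block, and the ring well to the right. The key spacing comes out at 59.9 mm against the given 60 mm. The machine yaw is about 0.164 rad, with the midpoint between the keys at (0.513, -0.041) and the rocker at (0.50, 0.044). I'll move to a hover above the ledge.

carry_out(moves=[[0.22,-0.47,0.05,0,0,0.033,1],[0.44,-0.945,0.1,0,0,0.0655,1],[0.44,-0.945,0.1,0,0,0.0655,1],[0.44,-0.945,0.1,0,0,0.0655,1]], grip_force=20)

```text
time_s: 0.55
tcp_pos: [0.2698, 0.4705, 0.4173]
orientation: [3.142, 0.001, 2.889]
ft_force: [0.4, 0.8, -0.4]
width: 0.0286
finger_force: 0.0
```

carry_out(moves=[[0.22,-0.47,0,0,0,0.033,1],[0.44,-0.945,0,0,0,0.0655,1],[0.44,-0.945,0,0,0,0.0655,1]])

```text
time_s: 0.85
tcp_pos: [0.3216, 0.3573, 0.4165]
orientation: [-3.141, 0.0, 2.996]
ft_force: [-0.7, 0.9, 0.9]
width: 0.0
finger_force: 0.0
```

carry_out(moves=[[0.22,-0.47,0,0,0,0.033,1],[0.44,-0.945,0,0,0,0.0655,1],[0.44,-0.945,0,0,0,0.0655,1]])

```text
time_s: 1.15
tcp_pos: [0.3743, 0.2437, 0.4167]
orientation: [-3.141, 0.0, 3.099]
ft_force: [-0.7, 1.3, 0.3]
width: 0.0
finger_force: 0.0
```

carry_out(moves=[[0.22,-0.47,0,0,0,0.033,1],[0.44,-0.945,0,0,0,0.0655,1],[0.44,-0.945,0,0,0,0.0655,1]])

```text
time_s: 1.45
tcp_pos: [0.427, 0.1302, 0.4168]
orientation: [-3.141, 0.0, -3.082]
ft_force: [-0.5, 1.1, 0.1]
width: -0.0
finger_force: 0.0
```

carry_out(moves=[[0.22,-0.47,0,0,0,0.033,1],[0.44,-0.945,0,0,0,0.0655,1],[0.44,-0.945,0,0,0,0.0655,1],[0.44,-0.945,0,0,0,0.0655,1]])

```text
time_s: 1.85
tcp_pos: [0.4798, 0.0171, 0.4166]
orientation: [-3.14, 0.0, -2.982]
ft_force: [-0.1, 1.5, -0.1]
width: 0.0003
finger_force: 0.0
```

Run:
```python
from h import *
c=camera_info("wrist");im=read_camera("wrist");print(np.round(c["pose"],3).tolist(),c["intrinsics"][0][0])
cv2.imwrite("pics/w1.png",im[:,:,::-1])
for p,s in dark(im,(0,0,640,480),50,150): print(np.round(p,1),s,np.round(ray("wrist",[p],.168,c),4))
```

```text
[[-0.158, -0.937, -0.311, 0.4], [0.987, -0.15, -0.049, 0.004], [-0.001, -0.315, 0.949, 0.386], [0.0, 0.0, 0.0, 1.0]] 411.45960959480095
[157.5 209.5] [ 129  195   57   29 1273] [[ 0.4677 -0.0718  0.168 ]]
[309.5 421.7] [    7   250   613   230 43294] [[0.5969 0.033  0.168 ]]
[160.1 283.5] [136 269  48  43 960] [[ 0.512  -0.0685  0.168 ]]
[260.9 277.9] [237 268  44  43 589] [[ 0.499  -0.0108  0.168 ]]
[284.2 324.6] [274 315  20  20 316] [[0.5271 0.0066 0.168 ]]
```

View pics/w1.png

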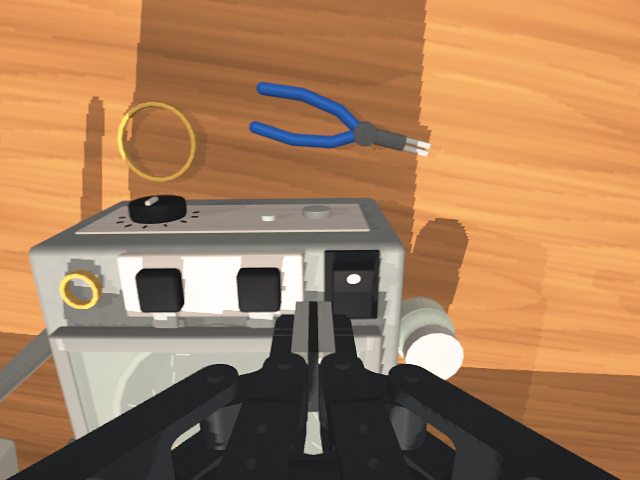

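The wrist view shows the keys at about (160,290) and (259,290), the rocker bezel spanning u 325–379 and v 251–318, and the white dot at (353,279). The shut fingertips are at about (313,302).

Run:
```python
from h import *
c=camera_info("wrist")
k=ray("wrist",[(160.5,291),(259,290)],.168,c);m=k.mean(0);y=k[1]-k[0];print(k,np.linalg.norm(y),m);y/=np.linalg.norm(y);x=np.array([y[1],-y[0],0])
print("yaw",np.arctan2(-y[0],y[1]))
for n,p in dict(dot=(353,279),bf=(352,251),bb=(354,318),tip=(313,302)).items():
    q=ray("wrist",[p],.163,c)[0]-m;print(n,q@x,q@y)
im=read_camera("wrist");cv2.imwrite("pics/w2.png",cv2.resize(im[240:330,120:400,::-1],None,fx=2.8,fy=2.8,interpolation=cv2.INTER_CUBIC))
```

```text
[[ 0.5161948  -0.06589675  0.168     ]
 [ 0.50606623 -0.00878618  0.168     ]] 0.05800177278259846 [ 0.51113052 -0.03734147  0.168     ]
yaw 0.17552503845077191
dot -0.003959257382436022 0.0840225668007572
bf -0.02149721451560138 0.0831589973547863
bb 0.02194988575686275 0.08507952203043172
tip 0.010711589897191467 0.06024692102034957
```

View pics/w2.png

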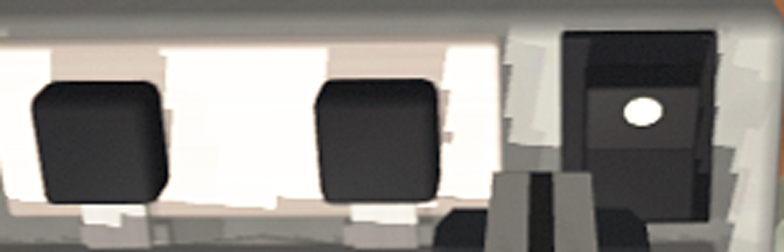

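Run:
```python
from h import *
c=camera_info("wrist")
print(ray("wrist",[(349,293)],.161,c),ray("wrist",[(349,270.4)],.167,c),ray("wrist",[(349,280)],.165,c))
a=.166;m=np.array([.513,-.040]);x=np.array([np.cos(a),np.sin(a)]);y=np.array([-x[1],x[0]])
print("pivot from keys",m+.086*y,"press",m+.086*y-.014*x);print(state()["tcp_pos"],state()["orientation"])
```

```text
[[0.50232398 0.04575957 0.161     ]] [[0.48554349 0.04200239 0.167     ]] [[0.49227846 0.04347475 0.165     ]]
pivot from keys [0.49878947 0.04481781] press [0.48498192 0.04250447]
[0.47888004 0.02024674 0.4163807 ] [-3.14142028e+00 -5.86823230e-04 -2.97840893e+00]
```

carry_out(moves=[[0.083,0.19,-0.1,0,0,0,1],[0.083,0.19,-0.35,0,0,0,1],[0.083,0.19,-0.57,0,0,0,1],[0.083,0.19,-0.57,0,0,0,1],[0.083,0.19,-0.57,0,0,0,1]])

```text
time_s: 2.45
tcp_pos: [0.4887, 0.0436, 0.3488]
orientation: [-3.142, -0.0, -2.977]
ft_force: [0.7, 0.6, -0.7]
width: 0.0001
finger_force: 0.0
```

Run:
```python
from h import *
im=read_camera("wrist");cv2.imwrite("pics/w3.png",im[150:450,:,::-1])
```

```text
(no output)
```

View pics/w3.png

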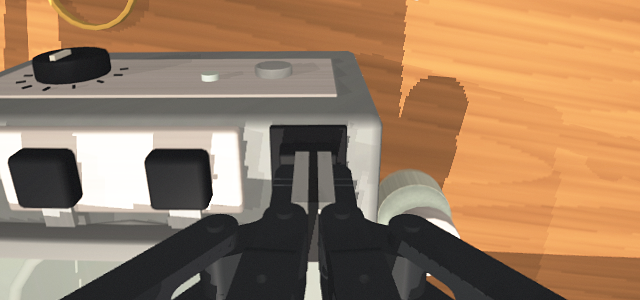

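The fingertips are centred on the rocker's front half, at about (311,155) in the crop. I'll press in small steps.

carry_out(moves=[[0,0,-0.05,0,0,0,1],[0,0,-0.08,0,0,0,1],[0,0,-0.1,0,0,0,1],[0,0,-0.115,0,0,0,1],[0,0,-0.115,0,0,0,1]])

```text
time_s: 3.0
tcp_pos: [0.4887, 0.0427, 0.3345]
orientation: [3.142, -0.0, -2.978]
ft_force: [-1.0, 0.8, 2.0]
width: 0.0001
finger_force: 0.5
```

carry_out(moves=[[0,0,-0.01,0,0,0,1],[0,0,-0.02,0,0,0,1],[0,0,-0.02,0,0,0,1]])

```text
time_s: 3.3
tcp_pos: [0.4888, 0.0425, 0.3339]
orientation: [3.141, 0.001, -2.978]
ft_force: [-18.4, -0.5, 44.4]
width: 0.0002
finger_force: 22.1
```

carry_out(moves=[[0,0,0.15,0,0,0,1],[0,0,0.35,0,0,0,1],[0.09,-0.35,0.55,0,0,0,-0.08],[0.177,-0.69,0.55,0,0,0,-0.08],[0.177,-0.69,0.55,0,0,0,-0.08],[0.177,-0.69,0.55,0,0,0,-0.08],[0.177,-0.69,0.55,0,0,0,-0.08]])

```text
time_s: 4.0
tcp_pos: [0.5099, -0.0393, 0.3978]
orientation: [3.141, -0.0, -2.977]
ft_force: [0.3, 0.6, 0.5]
width: 0.0461
finger_force: 0.0
```

Run:
```python
from h import *
im=read_camera("wrist");cv2.imwrite("pics/w4.png",im[150:450,:,::-1])
```

```text
(no output)
```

View pics/w4.png

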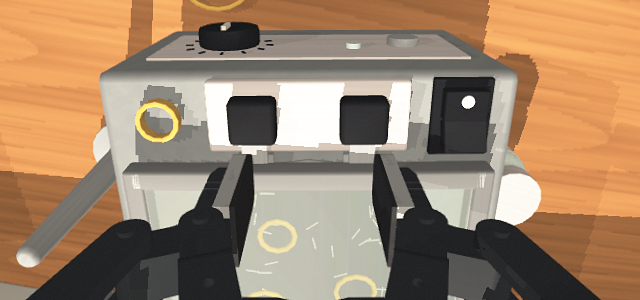

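The rocker now looks flat at the front. The key midpoint is at u≈308 and the finger midpoint at u≈313, so the tool needs about 2.5 mm towards -y. I'll also open to 50 mm and descend.

carry_out(moves=[[-0.013,-0.023,-0.1,0,0,0,-0.18],[-0.013,-0.023,-0.3,0,0,0,-0.18],[-0.013,-0.023,-0.44,0,0,0,-0.18],[-0.013,-0.023,-0.44,0,0,0,-0.18],[-0.013,-0.023,-0.44,0,0,0,-0.18]])

```text
time_s: 4.55
tcp_pos: [0.5084, -0.0426, 0.3451]
orientation: [-3.141, -0.001, -2.978]
ft_force: [-0.6, -0.2, 0.5]
width: 0.0505
finger_force: 0.0
```

Run:
```python
from h import *
im=read_camera("wrist");cv2.imwrite("pics/w5.png",im[150:450,:,::-1])
```

```text
(no output)
```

View pics/w5.png

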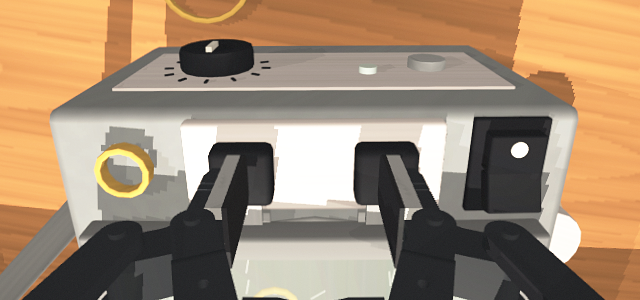

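The fingertips stand symmetrically over both keys: keys at u 242 and 387, tips at about u 232 and 396. I'll close a touch and press.

carry_out(moves=[[0,0,0,0,0,0,-0.08],[0,0,-0.03,0,0,0,-0.08],[0,0,-0.06,0,0,0,-0.08],[0,0,-0.08,0,0,0,-0.08],[0,0,-0.08,0,0,0,-0.08]])

```text
time_s: 5.1
tcp_pos: [0.5086, -0.0428, 0.3356]
orientation: [-3.141, 0.0, -2.978]
ft_force: [0.4, 0.7, 6.1]
width: 0.0458
finger_force: 2.4
```

carry_out(moves=[[0,0,-0.012,0,0,0,-0.08],[0,0,-0.022,0,0,0,-0.08],[0,0,-0.022,0,0,0,-0.08]])

```text
time_s: 5.4
tcp_pos: [0.5086, -0.0428, 0.3333]
orientation: [-3.142, 0.001, -2.978]
ft_force: [-0.3, 1.2, 7.4]
width: 0.0464
finger_force: 3.8
```

carry_out(moves=[[0,0,-0.008,0,0,0,-0.08],[0,0,-0.008,0,0,0,-0.08]])

```text
time_s: 5.6
tcp_pos: [0.5086, -0.0428, 0.333]
orientation: [3.141, 0.001, -2.978]
ft_force: [-5.3, 3.3, 18.8]
width: 0.0462
finger_force: 9.5
```

At the bottom stop (19 N). I'll hold there.

carry_out(moves=[[0,0,0,0,0,0,-0.08],[0,0,0,0,0,0,-0.08],[0,0,0,0,0,0,-0.08],[0,0,0,0,0,0,-0.08],[0,0,0,0,0,0,-0.08],[0,0,0,0,0,0,-0.08],[0,0,0,0,0,0,-0.08],[0,0,0,0,0,0,-0.08],[0,0,0,0,0,0,-0.08],[0,0,0,0,0,0,-0.08],[0,0,0,0,0,0,-0.08],[0,0,0,0,0,0,-0.08],[0,0,0,0,0,0,-0.08],[0,0,0,0,0,0,-0.08],[0,0,0,0,0,0,-0.08],[0,0,0,0,0,0,-0.08],[0,0,0,0,0,0,-0.08],[0,0,0,0,0,0,-0.08],[0,0,0,0,0,0,-0.08],[0,0,0,0,0,0,-0.08]])

```text
time_s: 7.6
tcp_pos: [0.5086, -0.0429, 0.3329]
orientation: [3.141, 0.001, -2.978]
ft_force: [-4.7, 1.0, 18.8]
width: 0.0461
finger_force: 9.7
```

carry_out(moves=[[0,0,0,0,0,0,-0.08],[0,0,0,0,0,0,-0.08],[0,0,0,0,0,0,-0.08],[0,0,0,0,0,0,-0.08],[0,0,0,0,0,0,-0.08],[0,0,0,0,0,0,-0.08],[0,0,0,0,0,0,-0.08],[0,0,0,0,0,0,-0.08],[0,0,0,0,0,0,-0.08],[0,0,0,0,0,0,-0.08],[0,0,0,0,0,0,-0.08],[0,0,0,0,0,0,-0.08],[0,0,0,0,0,0,-0.08],[0,0,0,0,0,0,-0.08],[0,0,0,0,0,0,-0.08],[0,0,0,0,0,0,-0.08],[0,0,0,0,0,0,-0.08],[0,0,0,0,0,0,-0.08],[0,0,0,0,0,0,-0.08],[0,0,0,0,0,0,-0.08]])

```text
time_s: 9.6
tcp_pos: [0.5086, -0.0429, 0.3329]
orientation: [3.141, 0.001, -2.978]
ft_force: [-6.3, 0.8, 19.8]
width: 0.0463
finger_force: 9.7
```

Run:
```python
from h import *
a=read_camera("wrist")[150:450];b=cv2.resize(read_camera("scene")[190:310,230:390],(400,300))
cv2.imwrite("pics/w6.png",np.hstack([cv2.resize(a,(400,300)),b])[:,:,::-1])
```

```text
(no output)
```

View pics/w6.png

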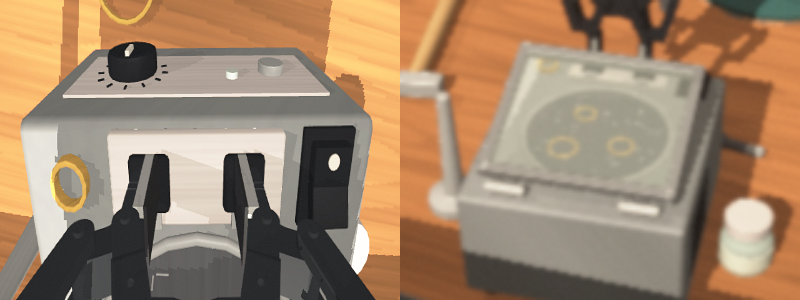

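The lid stands raised in the scene view, and both keys are down under the fingertips. I'll go straight up, then back towards the robot.

carry_out(moves=[[0,0,0.1,0,0,0,-0.08],[-0.02,0,0.3,0,0,0,-0.08],[-0.1,0,0.6,0,0,0,-0.08],[-0.4,0,0.9,0,0,0,-0.08],[-0.8,0,0.95,0,0,0,-0.08],[-0.8,0,0.95,0,0,0,-0.08],[-0.8,0,0.95,0,0,0,-0.08],[-0.8,0,0.95,0,0,0,-0.08]])

```text
time_s: 10.5
tcp_pos: [0.4129, -0.0427, 0.446]
orientation: [-3.141, -0.0, -2.978]
ft_force: [0.7, 0.6, 0.7]
width: 0.046
finger_force: 0.0
```

Run:
```python
from h import *
a=read_camera("wrist");b=cv2.resize(read_camera("scene")[190:310,230:390],(400,300))
cv2.imwrite("pics/w7.png",np.hstack([cv2.resize(a,(400,300)),b])[:,:,::-1])
```

```text
(no output)
```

View pics/w7.png

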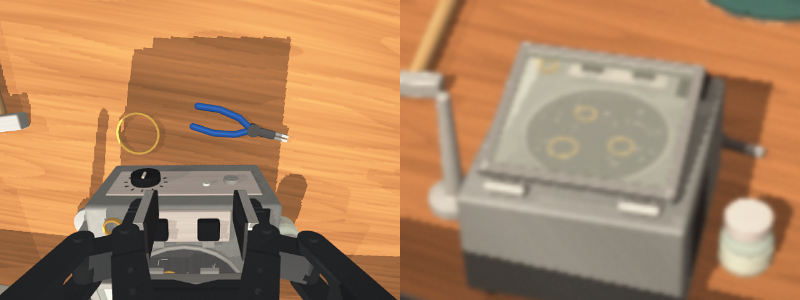

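The lid stays up, the keys have been released, the bystanders are in place and the robot is clear.

```bash
python3 -c "
from station import *
print(sign_off())"
```

```text
the job is handed in; nothing more can be done
None
```

The job is handed in: the rocker was pressed off, both keys were held down until the lid was fully up and then released, and in the final views nothing lying around had moved; the sign-off returned no verdict.

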